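Post the gasket carton into the returns box

TASK

Put the brown gasket carton into the grey returns box: pick it up as it stands, feel for the slot in the box's top plate with its lower edge, and push it down through the slot and the spring flap until it drops inside and the flap shuts behind it. Be gentle, the carton crushes if it is jammed hard against the box, and leave the other things where they are.

Things in the scene. Friction and masses are not known exactly. Their poses are not given: they have to be found in the camera images.
- carton_centre (a point): centre of the brown cardboard carton (0.3 kg), 100 long x 70 high x 22 thick in mm, which stands on the work surface on one of its 100 x 22 sides, so its centre is 35 mm up. Own x: along the 100 mm length (level); own y: up; own z: through the 22 mm thickness (level). Pinch it from above across the thickness, near the top.
- drop_box: grey sheet-steel returns box, hollow, fixed to the work surface, 160 (own x) x 170 (own y) mm. Origin: centre of its underside, at z = 0; own z up, own x away from the side with the emptying door and lock. On top an aluminium slot plate, 128 x 166 mm, upper face 154 mm above the origin. Inner floor 4 mm up; the carton fits wholly below the flap.
- box_top (a point): point on the box's centre line, level with the slot plate's flat upper face; axes as the box. The slot goes straight down: 26 mm wide along own x, 106 mm long along own y, sharp edges, 16 mm deep. Along own y it is centred on this point; along own x it lies anywhere from -14 to +14 mm off it (plate clamped there, does not move). That offset is NOT reported: look or feel for it.
- flap (a joint): spring flap 18 mm below the plate's upper face, rad: 0 shut, about 1.4 hanging open. Hinged along own y, 14 mm beyond the slot's -x side, swings down. Takes about 5 N at first, less once open. A smooth sheet guides the carton on the +x side. Let go half-way, it may stay stuck and then must be pushed on from above with closed fingers; it drops free at the latest when its top is flush with the plate.
- piston_1: grey piston, 66 mm across, 57 mm high, standing; origin at the centre of its underside. Leave it alone.
- bearing_6206: ball bearing lying flat, 62 mm across, 16 mm high; origin at the centre of its underside. Leave it alone.
- lap_paste: small round tin, 48 mm across, 30 mm high; origin at the centre of its underside. Leave it alone.
- spanner_13: combination spanner lying flat, 165 mm long along own y, 7 mm high; origin at the centre of its underside. Leave it alone.
There are look-alikes about, which are no part of the job. What is meant by the part that bears carton_centre is not purple, and is the larger of those in its own colour.

How it is judged:
On the way:
1. the carton stands upright in the slot, its lower edge at least 10 mm below the plate's upper face and the rest still above (z of carton_centre in the frame of drop_box between 0.13 and 0.179 m and x of carton_centre in the frame of drop_box between -0.025 and 0.025 m and y of carton_centre in the frame of drop_box between -0.012 and 0.012 m and angle between carton_centre's own y axis and vertical below 0.35 rad), for 0.1 s.
At the end, for the whole second after the job is handed in: The carton lies at rest inside the returns box (its centre less than 75 mm above the box's underside and within its walls) and the flap is shut (under 0.1 rad) (z of carton_centre in the frame of drop_box below 0.075 m and x of carton_centre in the frame of drop_box between -0.078 and 0.078 m and y of carton_centre in the frame of drop_box between -0.083 and 0.083 m and value of joint flap below 0.1 rad and linear speed of gasket_box below 0.02 m/s); the robot touches nothing.
It fails at once if the carton is pressed or knocked against the returns box with more than 60 N while it is going in (contact force between gasket_box and drop_box above 60 N and z of carton_centre in the frame of drop_box above 0.13 m).
It fails at once if the fingers press on the returns box with more than 60 N (contact force between the fingers and drop_box above 60 N).
It fails at once if a bystander is moved more than 30 mm (distance of any of piston_1, bearing_6206, lap_paste, spanner_13 from where it was at the start of the episode above 0.03 m).
It also fails if it takes over 61 s, if anything falls off the work surface, if the arm or the gripper's body presses on something with over 40 N, if the wrist force passes 120 N, or if a joint passes its speed limit or range.

ROBOT

A 6-joint arm with a two-finger parallel gripper is mounted at the origin on a cart in front of the work surface, level with it; the furniture and walls round the work are solid. World frame = base frame: x ahead of the robot, y to its left, z up, the work surface at z = 0. Lengths are in m, angles in rad, forces in N, time in s.
With the tool pointing down it reaches from about 0.35 to 0.775 m from the base axis. Payload 5.5 kg.
Tool frame: the origin (TCP) lies midway between the tips of the shut fingers; the grasp point (between the pads) lies 19 mm behind it (env.tcp_to_grasp is the distance from the TCP to the grasp point, in m); z points along the fingers, y is the direction in which the jaws open and shut (so a half turn about z gives the same grasp; the last joint's range is limited). The gripper opens to 85 mm and grips with 20 to 120 N. Pads are 22 mm wide; open, the fingers measure 114 mm over their backs; the gripper's body (76 mm by 85 mm) begins 54 mm behind the grasp point. The pads swing forward as they close: fully open they stand 13 mm farther back than shut.
Start: joints at [-1.416, 0.313, 0.046, 1.304, 0, 1.431], TCP at [0.167, -0.55, 0.231] pointing down, gripper open.
Joint ranges: [-2.76, 2.76], [-0.86, 1.69], [-1.03, 1.26], [-2.2, 2.34], [-1.47, 1.5], [-3.14, 3.14]. Speed limits (rad/s): [2.57, 2.57, 3.14, 3.14, 3.14, 3.14].

INTERFACE

Orientations are given as a unit quaternion [w, x, y, z].
In Python, from workcell import get_state, viewer, hand_in, finder, env gives the robot as it stands.
- The arm moves only by the tool arm_command, never from a script. Its argument "motion" is a list of rows, each an object of numbers: "x", "y", "z": the shift along the tool's x, y, z in mm; "rx", "ry", "rz": the turn, a rotation vector about the tool's x, y, z in degrees; "hand": the closure, from -1 (fully open) to 1 (shut). A call has 1 to 10 rows; each row is the pose to reach, as a shift and turn from the pose commanded when the call began, along the tool's axes at that moment; what a row does not reach only later rows make up. A row lasts 1/8 s, in which the tool goes at most 62.5 mm and 10.7 degrees, less where a joint would pass 70% of its speed; a pose out of reach is approached as far as the arm can. A call with a gripper value outside its range is refused whole. The fingers move at their own pace and stop on an object; "force" is the grip in N (left out, the last holds). Time passes only in rows, so rows that repeat a pose let the fingers close. It gives the time, the measured TCP pose, the force and the opening at its end, in the units of the state.
- get_state(): the state, without advancing time (a new reading comes with each control period).
- viewer.read_camera(name): name is "scene" or "side" or "wrist"; returns a dict with "image" (480x640x3 uint8, red, green, blue), "z_map" (480x640 float32, m along the optical axis (not along the pixel's ray), 0 where there is no reading), "intrinsics" (3x3 intrinsics, pixels), "rvec" (rotation vector, rad) and "tvec" (3), from world to camera coordinates, as OpenCV has them. Camera axes: x right, y down, z forward; pixel columns grow to the right and rows downward; lengths in m; the calibration is good to about 2 mm. A picture is of the moment at which its call begins.
- hand_in(): hands the job in, once; it reports no verdict.
Trained networks look in a picture, given as the dict that the camera call returned (one of the last four; its "shot" number tells which), for a name from the list of things; names that differ only in an ending like _2 or _b are one class to them, and where a whole thing is asked for, a point or a joint stands for the part that bears it (a point fixed in the world has none). Each returns a list of dicts, best first, with "score" (0 to 1); they miss things now and then, are a little off and sometimes report something else, mostly with a low value. They report only what shows in the picture. A call takes as long as a camera call. They do not tell look-alikes from the thing itself.
- finder.find_in(picture, query): "at" ([column, row] in pixels, amid what is visible of it).
- finder.masks_of(picture, query): "region" (480x640 bool, what is visible of it) and "at" ([column, row] in pixels, amid what is visible of it).
The state is a dict: "clock": time; "joint_pos": joint angles; "qvel": joint speeds; "tau": joint torques, N m; "tcp_pos": TCP position; "orientation": TCP orientation; "wrist_force": force on the tool from outside, world axes, zero at the start; "ft_torque": the same for the moment, N m; "finger_gap": finger opening in m.
Only numpy, scipy, OpenCV 4.12 (cv2) and the standard library are available. Lean on these libraries where they do the work, as an engineer would, in place of code of your own. Each camera call takes 0.05 s, during which the arm holds its last target.

## Working session

There is one attempt and no reset: what is moved stays moved. The work goes in short steps, Python scripts to look and compute and a tool call to move; the robot and the scene stay as the last step left them, time stands still between calls to the robot, and variables do not carry over. Pictures are saved under pics/ and viewed, and the job is handed in when it is done.

Besides the shell and the picture viewer there is one more tool, called after "Emit:" as name(argument=value, ...) on one line, values as JSON. arm_command: Moves the arm, as the interface text tells. Its arguments: {"type":"object","properties":{"motion":{"type":"array","items":{"type":"object","properties":{"x":{"type":"number"},"y":{"type":"number"},"z":{"type":"number"},"rx":{"type":"number"},"ry":{"type":"number"},"rz":{"type":"number"},"hand":{"type":"number"}}}},"force":{"type":"number"}},"required":["motion"]}

```bash
mkdir -p pics; ls; cat > h.py <<'E'
import numpy as np, cv2
from workcell import get_state, viewer, hand_in, finder, env
def cam(n):
    p=viewer.read_camera(n); return p
def save(p,name): cv2.imwrite('pics/'+name,cv2.cvtColor(p['image'],cv2.COLOR_RGB2BGR))
def cloud(p):
    K=np.array(p['intrinsics']);R,_=cv2.Rodrigues(np.array(p['rvec'],float));t=np.array(p['tvec'],float).ravel()
    z=p['z_map'];v,u=np.mgrid[:480,:640]
    c=np.stack([(u-K[0,2])/K[0,0]*z,(v-K[1,2])/K[1,1]*z,z],-1)
    w=(c-t)@R
    w[z<=0]=np.nan
    return w
E
python3 - <<'E'
from h import *
import pickle
print({k:v for k,v in get_state().items()})
ps={}
for n in ['scene','side','wrist']:
    p=cam(n);ps[n]=p;save(p,n+'0.png')
    for q in ['carton_centre','drop_box','piston_1','bearing_6206','lap_paste','spanner_13']:
        try:
            for d in finder.find_in(p,q)[:4]: 
                u,v=[int(round(a)) for a in d['at']]
                print(n,q,d['at'],round(d['score'],2),cloud(p)[v,u].round(3))
        except Exception as e: print(n,q,e)
pickle.dump(ps,open('p0.pkl','wb'))
E
```

```text
pics
{'clock': 0.0, 'joint_pos': array([-1.41558337e+00,  3.14018532e-01,  4.49424449e-02,  1.30361225e+00,
       -1.32640148e-05,  1.43122437e+00]), 'qvel': array([-0.00140425,  0.00152484,  0.00065885, -0.00118113,  0.0012749 ,
       -0.00157392]), 'tau': array([-3.07777032e-05, -4.80628145e+01,  2.98531741e+01,  1.94467854e-02,
       -2.32015336e-04, -1.05095333e-05]), 'tcp_pos': array([ 0.16697594, -0.54966278,  0.23038364]), 'orientation': array([-9.45922082e-04,  9.89156939e-01,  1.46859301e-01, -1.40299425e-05]), 'wrist_force': array([-0.33872242,  0.18530501, -0.20029214]), 'ft_torque': array([0.01541002, 0.01771069, 0.05466653]), 'finger_gap': 0.08562829146089523}
scene carton_centre [256.3, 304.9] 0.95 [0.487 0.13  0.046]
scene carton_centre [235.4, 352.4] 0.95 [0.416 0.231 0.028]
scene drop_box [332.6, 227.1] 0.79 [ 0.503 -0.104  0.136]
scene piston_1 [261.5, 266.2] 0.93 [0.59  0.041 0.052]
scene bearing_6206 [336.3, 316.7] 0.56 [0.371 0.009 0.016]
side carton_centre [269.7, 216.8] 0.94 [0.415 0.21  0.023]
side carton_centre [305.7, 223.0] 0.81 [0.498 0.091 0.059]
side carton_centre [297.5, 251.1] 0.69 [ 0.472 -0.017  0.043]
side drop_box [349.7, 275.2] 0.88 [ 0.548 -0.267  0.124]
side bearing_6206 [254.4, 265.5] 0.86 [ 0.375 -0.033  0.018]
side lap_paste [255.4, 295.6] 0.85 [ 0.377 -0.169  0.027]
side spanner_13 [281.6, 371.8] 0.74 [ 0.422 -0.375  0.006]
side spanner_13 [345.7, 241.5] 0.29 [ 0.555 -0.163  0.137]
side spanner_13 [257.5, 265.1] 0.2 [ 0.384 -0.029  0.018]
```

View pics/scene0.png

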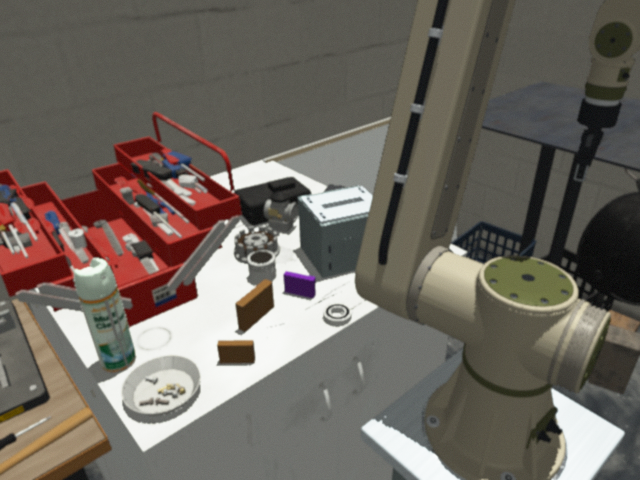

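View pics/side0.png

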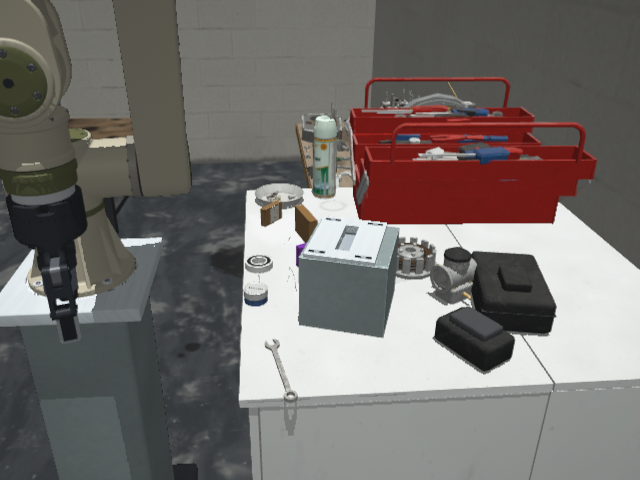

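View pics/wrist0.png

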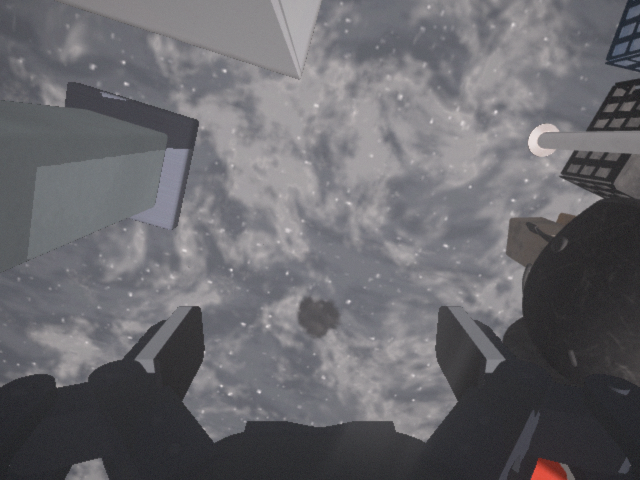

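Candidates: large brown (256,305) in scene, small brown (235,352), purple (300,284). Large brown is the choice. Checking it in a crop and measuring.

```bash
python3 - <<'E'
from h import *
import pickle
ps=pickle.load(open('p0.pkl','rb'))
s=ps['scene'];d=ps['side']
def crop(p,u0,u1,v0,v1,k): return cv2.resize(cv2.cvtColor(p['image'][v0:v1,u0:u1],cv2.COLOR_RGB2BGR),None,fx=k,fy=k,interpolation=cv2.INTER_CUBIC)
cv2.imwrite('pics/c1.png',crop(s,200,400,170,380,2.8))
cv2.imwrite('pics/c2.png',crop(d,240,410,190,340,4))
for n,p in ps.items():
    if n=='wrist':continue
    W=cloud(p); hsv=cv2.cvtColor(p['image'],cv2.COLOR_RGB2HSV)
    m=(hsv[...,0]>5)&(hsv[...,0]<22)&(hsv[...,1]>110)&(W[...,2]>0.004)&(W[...,2]<.09)&(W[...,0]>.3)&(W[...,0]<.7)&(abs(W[...,1])<.4)
    nl,lab,st,ce=cv2.connectedComponentsWithStats(m.astype(np.uint8))
    for i in range(1,nl):
        if st[i,4]<40: continue
        P=W[lab==i]; r=cv2.minAreaRect(P[:,:2].astype(np.float32)*1000)
        print(n,ce[i].round(),st[i,4],'z',np.percentile(P[:,2],[2,50,98]).round(3),'rect',np.round(r[0],1),np.round(r[1],1),round(r[2],1))
    # box top
    m=(abs(W[...,2]-.154)<.006)&(W[...,0]>.35)&(W[...,0]<.75)&(W[...,1]<.0)&(W[...,1]>-.4)
    P=W[m]; r=cv2.minAreaRect(P[:,:2].astype(np.float32)*1000); print(n,'top',len(P),np.median(P[:,2]),[np.round(a,1) for a in r]); print(cv2.boxPoints(r).round(1).tolist())
    m=(W[...,2]<.145)&(W[...,2]>.02)&(W[...,0]>.35)&(W[...,0]<.75)&(W[...,1]<.0)&(W[...,1]>-.4)
    P=W[m];r=cv2.minAreaRect(P[:,:2].astype(np.float32)*1000); print(n,'body',len(P),[np.round(a,1) for a in r])
E
```

```text
scene [255. 304.] 1071 z [0.01  0.05  0.073] rect [495.4 126. ] [ 24.4 101.3] 17.4
scene [236. 351.] 697 z [0.007 0.034 0.051] rect [415.4 228.3] [65.3 15.8] 49.7
scene top 1681 0.15519160004926555 [array([ 558.3, -180.6]), array([170. , 161.7]), np.float64(70.7)]
[[453.79998779296875, -234.0], [606.4000244140625, -287.5], [662.7000122070312, -127.0999984741211], [510.1000061035156, -73.5999984741211]]
scene body 3896 [array([ 557.8, -180.2]), array([384.3, 360.4]), np.float64(0.0)]
side [268. 213.] 200 z [0.006 0.033 0.051] rect [428.7 264.1] [152.9  39.6] 73.2
side [304. 222.] 514 z [0.009 0.056 0.073] rect [498.4 122.7] [ 22.8 106.4] 15.3
side top 2804 0.15488758833198527 [array([ 561.4, -185. ]), array([174. , 158.3]), np.float64(70.9)]
[[458.1000061035156, -241.3000030517578], [607.7000122070312, -293.1000061035156], [664.7000122070312, -128.6999969482422], [515.0999755859375, -76.9000015258789]]
side body 8755 [array([ 552.7, -199.8]), array([394.5, 399.3]), np.float64(0.0)]
```

View pics/c1.png

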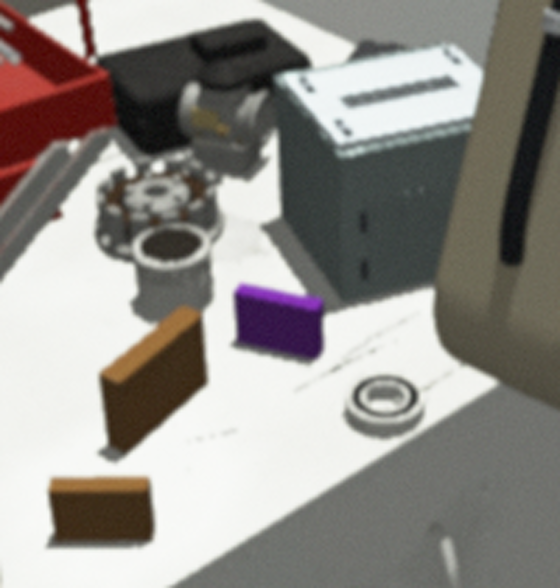

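View pics/c2.png

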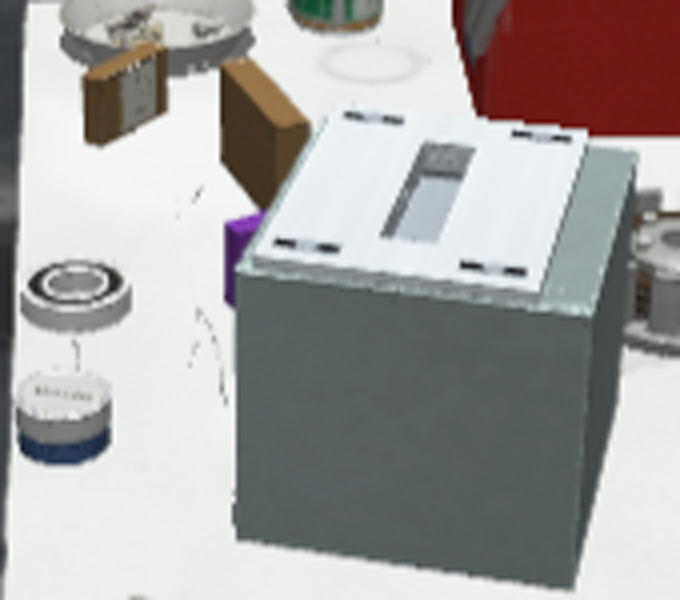

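Scene pic: large brown carton (256,305), small brown (235,352), purple (300,284); the large brown one is confirmed at 101x24 mm and 72 mm tall, while the small one is about 65x16 mm. In the side pic the slot shows at (348,237), with the box at about (560,-183) mm and lock marks on the face towards the robot. Next I look at the slot from above on the way.

```bash
cat >> h.py <<'E'
from scipy.spatial.transform import Rotation as Ro
def TR(s=None):
    s=s or get_state();q=np.array(s['orientation']);return Ro.from_quat(q[[1,2,3,0]]),np.array(s['tcp_pos'])
def delta(pos,yaw):
    """tool-frame mm and rz deg to get to tcp pos with tool x at world yaw(deg), pointing down"""
    R,p=TR(); d=R.inv().apply(np.array(pos)-p)*1000
    a=np.radians(yaw)/2; G=Ro.from_quat([np.cos(a),np.sin(a),0,0])
    return d.round(1),np.degrees((R.inv()*G).as_rotvec()).round(2)
E
python3 - <<'E'
from h import *
import pickle
ps=pickle.load(open('p0.pkl','rb'));p=ps['wrist']
Rc,_=cv2.Rodrigues(np.array(p['rvec'],float));c=-Rc.T@np.array(p['tvec'],float).ravel()
R,t=TR();print('cam in tool',R.inv().apply(c-t).round(4));print((R.inv().as_matrix()@Rc.T).round(3));print(p['intrinsics'])
print(delta([.56,-.183,.36],70.7)); print(env.tcp_to_grasp,[a for a in dir(env) if a[0]!='_'])
E
```

```text
cam in tool [ 0.069  -0.0005 -0.143 ]
[[-0.001 -0.963 -0.27 ]
 [ 1.    -0.001  0.001]
 [-0.001 -0.27   0.963]]
[[391.55947      0.         319.5118331 ]
 [  0.         391.55947    244.49109462]
 [  0.           0.           1.        ]]
(array([ 482.7, -237.2, -128.7]), array([ 1.000e-02,  0.000e+00, -5.381e+01]))
0.0187 ['MotionError', 'tcp_to_grasp']
```

Emit:
arm_command(motion=[{"x": 0, "y": 0, "z": -60, "rz": 0}, {"x": 50, "y": -25, "z": -90, "rz": -10}, {"x": 105, "y": -50, "z": -110, "rz": -20}, {"x": 160, "y": -75, "z": -129, "rz": -30}, {"x": 215, "y": -103, "z": -129, "rz": -40}, {"x": 270, "y": -130, "z": -129, "rz": -50}, {"x": 325, "y": -157, "z": -129, "rz": -54}, {"x": 380, "y": -184, "z": -129, "rz": -54}, {"x": 435, "y": -211, "z": -129, "rz": -54}, {"x": 483, "y": -237, "z": -129, "rz": -54}])

```text
invalid input at $.motion[0]: expected keys x, y, z, rx, ry, rz, hand
```

Emit:
arm_command(motion=[{"x": 0}, {"x": 0}])

```text
invalid input at $.motion[0]: expected keys x, y, z, rx, ry, rz, hand
```

```bash
python3 - <<'E'
from h import *
import pickle
p=cam('wrist');pickle.dump(p,open('w1.pkl','wb'));save(p,'w1.png')
s=get_state();print(s['clock'],s['tcp_pos'],s['joint_pos'],s['wrist_force'])
E
```

```text
1.1 [ 0.16707605 -0.55025128  0.23134756] [-1.41558248e+00  3.13167975e-01  4.61149808e-02  1.30358015e+00
  1.14626053e-05  1.43116300e+00] [ 0.06598815 -0.10285156  0.61036034]
```

View pics/w1.png

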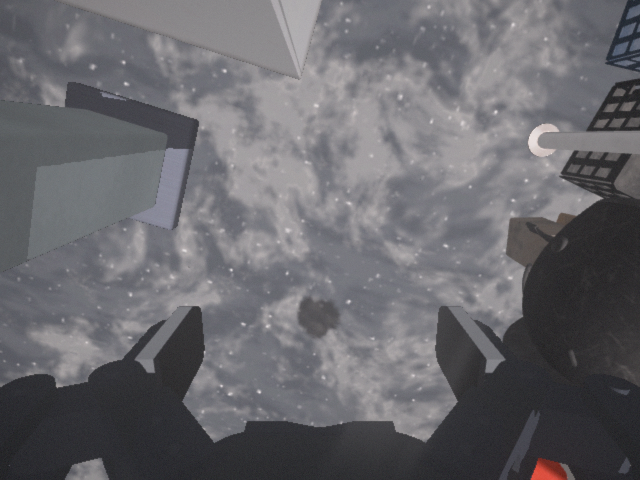

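The arm did not move, since every row needs all seven keys. Sending it again.

Emit:
arm_command(motion=[{"x": 0, "y": 0, "z": -60, "rx": 0, "ry": 0, "rz": 0, "hand": -1}, {"x": 50, "y": -25, "z": -90, "rx": 0, "ry": 0, "rz": -10, "hand": -1}, {"x": 105, "y": -50, "z": -110, "rx": 0, "ry": 0, "rz": -20, "hand": -1}, {"x": 160, "y": -75, "z": -129, "rx": 0, "ry": 0, "rz": -30, "hand": -1}, {"x": 215, "y": -103, "z": -129, "rx": 0, "ry": 0, "rz": -40, "hand": -1}, {"x": 270, "y": -130, "z": -129, "rx": 0, "ry": 0, "rz": -50, "hand": -1}, {"x": 325, "y": -157, "z": -129, "rx": 0, "ry": 0, "rz": -54, "hand": -1}, {"x": 380, "y": -184, "z": -129, "rx": 0, "ry": 0, "rz": -54, "hand": -1}, {"x": 435, "y": -211, "z": -129, "rx": 0, "ry": 0, "rz": -54, "hand": -1}, {"x": 483, "y": -237, "z": -129, "rx": 0, "ry": 0, "rz": -54, "hand": -1}])

```text
clock: 2.35
tcp_pos: [0.5618, -0.1814, 0.3603]
orientation: [0.0, 0.814, 0.58, 0.0]
wrist_force: [0.7, -1.0, -0.3]
finger_gap: 0.0854
```

Emit:
arm_command(motion=[{"x": 0, "y": 0, "z": 0, "rx": 0, "ry": 0, "rz": 0, "hand": -1}, {"x": 0, "y": 0, "z": 0, "rx": 0, "ry": 0, "rz": 0, "hand": -1}])

```text
clock: 2.6
tcp_pos: [0.5602, -0.1831, 0.3601]
orientation: [-0.0, 0.814, 0.58, -0.0]
wrist_force: [-0.2, 0.3, -0.3]
finger_gap: 0.0856
```

```bash
python3 - <<'E'
from h import *
import pickle
p=cam('wrist');pickle.dump(p,open('w1.pkl','wb'));save(p,'w1b.png')
s=get_state();print(s['clock'],s['tcp_pos'],s['joint_pos'],s['wrist_force'])
W=cloud(p)
m=(abs(W[...,2]-.154)<.005)&(abs(W[...,0]-.56)<.13)&(abs(W[...,1]+.18)<.13)
P=W[m];r=cv2.minAreaRect(P[:,:2].astype(np.float32)*1000);print(len(P),np.median(P[:,2]),r)
E
```

```text
2.65 [ 0.55985338 -0.183689    0.36031303] [-4.52999196e-01  3.51686000e-01  4.14137043e-01  1.63339561e+00
 -4.46616048e-04  1.45191614e+00] [-0.64988386 -0.46672277 -0.25786075]
22317 0.15441069972401045 ((565.211669921875, -184.0223388671875), (165.4792938232422, 150.51817321777344), 70.83819580078125)
```

View pics/w1b.png

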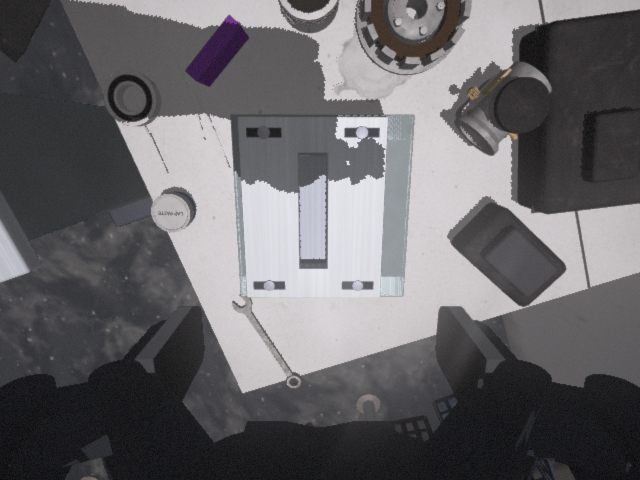

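Wrist pic: the slot at columns 299-327, rows 153-268, with the plate around columns 234-385. Measuring on the z=0.154 plane.

```bash
python3 - <<'E'
from h import *
import pickle
p=pickle.load(open('w1.pkl','rb'))
K=np.array(p['intrinsics']);Rc,_=cv2.Rodrigues(np.array(p['rvec'],float));t=np.array(p['tvec'],float).ravel();c=-Rc.T@t
def px(u,v,z=.154):
    d=Rc.T@np.linalg.inv(K)@[u,v,1]; return c+d*(z-c[2])/d[2]
g=cv2.cvtColor(p['image'],cv2.COLOR_RGB2GRAY).astype(float)
W=cloud(p)
for v in (200,215,230,245,255):
    row=g[v,285:342]; print(v,row.astype(int).tolist()[8:48])
# depth below the plate
for v in (165,180,200,230,260):
    h=W[v,290:336,2]; print(v,[290+i for i in np.where(h<.15)[0]][:1],[290+i for i in np.where(h<.15)[0]][-1:])
h=W[140:285,313,2];i=np.where(h<.15)[0]+140;print('rows',i.min(),i.max())
im=cv2.resize(cv2.cvtColor(p['image'][140:280,270:350],cv2.COLOR_RGB2BGR),None,fx=4,fy=4,interpolation=cv2.INTER_NEAREST);cv2.imwrite('pics/w1c.png',im)
ang=np.radians(-19.2);ex=np.array([np.cos(ang),np.sin(ang)]);ey=np.array([-ex[1],ex[0]])
O=np.array([.5605,-.1835])
m=(abs(W[...,2]-.154)<.004)&(np.hypot(W[...,0]-.56,W[...,1]+.18)<.13)
q=(W[...,:2]-O);X=q@ex;Y=q@ey
print('plate x',np.percentile(X[m],[.2,99.8])*1e3,'y',np.percentile(Y[m],[.2,99.8])*1e3)
ms=(W[...,2]<.15)&(W[...,2]>.1)&(abs(X)<.04)&(abs(Y)<.065)
print('slot x',np.percentile(X[ms],[1,99])*1e3,'y',np.percentile(Y[ms],[1,99])*1e3)
for u,v in [(298.5,155),(299.5,268),(328,155),(327,268)]:
    a=px(u,v)[:2]-O;print(a@ex*1e3,a@ey*1e3,px(u,v))
for nm,(u,v) in dict(pTL=(234,115),pBL=(241,296),rTL=(231,115),rTR=(414,115),rBR=(404,296)).items():
    a=px(u,v)[:2]-O;print(nm,a@ex*1e3,a@ey*1e3)
E
```

```text
200 [225, 222, 223, 222, 220, 159, 175, 194, 195, 198, 198, 195, 194, 198, 199, 195, 195, 195, 197, 200, 199, 197, 197, 198, 200, 201, 204, 202, 192, 194, 199, 190, 112, 91, 116, 212, 227, 228, 227, 228]
215 [224, 223, 222, 224, 224, 182, 126, 188, 194, 199, 200, 195, 194, 198, 198, 196, 193, 195, 196, 200, 198, 197, 197, 199, 201, 203, 200, 198, 195, 198, 198, 199, 178, 111, 121, 217, 227, 227, 226, 226]
230 [222, 223, 221, 224, 223, 196, 130, 190, 196, 198, 197, 198, 196, 196, 199, 198, 195, 197, 198, 201, 200, 195, 197, 200, 202, 205, 203, 199, 195, 194, 201, 196, 118, 100, 133, 221, 226, 227, 226, 225]
245 [222, 224, 222, 222, 223, 207, 131, 163, 193, 198, 201, 200, 196, 199, 199, 200, 197, 201, 200, 202, 200, 195, 198, 198, 202, 204, 202, 201, 198, 197, 201, 199, 155, 112, 142, 222, 229, 224, 225, 225]
255 [222, 222, 222, 222, 223, 213, 140, 169, 192, 196, 198, 202, 197, 198, 199, 202, 200, 197, 198, 202, 201, 196, 198, 201, 205, 203, 204, 201, 197, 196, 201, 196, 121, 103, 147, 223, 227, 224, 224, 224]
165 [np.int64(298)] [np.int64(327)]
180 [np.int64(299)] [np.int64(327)]
200 [np.int64(299)] [np.int64(327)]
230 [np.int64(299)] [np.int64(326)]
260 [np.int64(300)] [np.int64(326)]
rows 153 266
plate x [-69.93566131  57.32768711] y [-81.15474715  83.72540886]
slot x [-19.34810442   6.68990662] y [-51.76971921  51.24549977]
-18.530199247180235 52.22392345104444 [ 0.56017522 -0.128087    0.154     ]
-18.948485244572606 -51.658307585724295 [ 0.5256168  -0.22605336  0.154     ]
7.135234468065431 52.26092391651656 [ 0.58442522 -0.13649256  0.154     ]
6.952440529996503 -51.62026700834249 [ 0.55008954 -0.23453539  0.154     ]
pTL -72.7389827039056 85.22081802181539
pBL -75.55168147565132 -80.18987684137755
rTL -75.28050128322607 85.2171759405301
rTR 79.74597646200388 85.43933407776089
rBR 81.17608209563744 -79.95853047706176
```

View pics/w1c.png

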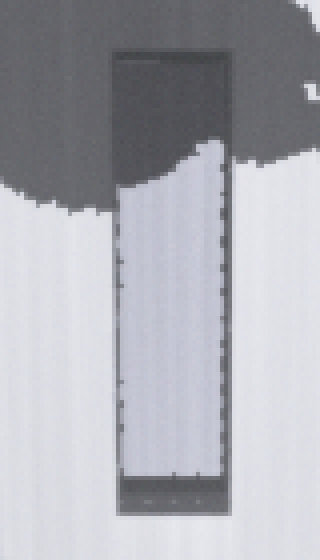

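```bash
python3 - <<'E'
from h import *
print(delta([.4965,.1245,.26],106.5))
E
```

```text
(array([ 270.4, -160.9,  100.2]), array([-2.000e-02,  2.000e-02, -3.564e+01]))
```

Emit:
arm_command(motion=[{"x": 55, "y": -30, "z": 0, "rx": 0, "ry": 0, "rz": -9, "hand": -1}, {"x": 105, "y": -62, "z": 15, "rx": 0, "ry": 0, "rz": -18, "hand": -1}, {"x": 155, "y": -92, "z": 35, "rx": 0, "ry": 0, "rz": -27, "hand": -1}, {"x": 205, "y": -122, "z": 60, "rx": 0, "ry": 0, "rz": -35.6, "hand": -1}, {"x": 250, "y": -148, "z": 85, "rx": 0, "ry": 0, "rz": -35.6, "hand": -1}, {"x": 270.4, "y": -161, "z": 100, "rx": 0, "ry": 0, "rz": -35.6, "hand": -1}, {"x": 270.4, "y": -161, "z": 100, "rx": 0, "ry": 0, "rz": -35.6, "hand": -1}, {"x": 270.4, "y": -161, "z": 100, "rx": 0, "ry": 0, "rz": -35.6, "hand": -1}])

```text
clock: 3.65
tcp_pos: [0.4972, 0.1236, 0.2611]
orientation: [0.001, 0.599, 0.801, 0.0]
wrist_force: [-0.1, -0.8, 0.3]
finger_gap: 0.0852
```

```bash
python3 - <<'E'
from h import *
import pickle
p=cam('wrist');pickle.dump(p,open('w2.pkl','wb'));save(p,'w2.png')
s=get_state();print(s['clock'],s['tcp_pos'],s['joint_pos'])
W=cloud(p); hsv=cv2.cvtColor(p['image'],cv2.COLOR_RGB2HSV)
b=(hsv[...,0]>5)&(hsv[...,0]<22)&(hsv[...,1]>110)
m=b&(W[...,2]>.055)&(W[...,2]<.085)&(np.hypot(W[...,0]-.5,W[...,1]-.12)<.1)
for lo in (.055,.066):
    P=W[m&(W[...,2]>lo)];r=cv2.minAreaRect(P[:,:2].astype(np.float32)*1000);print(len(P),np.median(P[:,2]),r)
for d in finder.find_in(p,'carton_centre'): print(d)
E
```

```text
3.7 [0.49749789 0.12352245 0.26121756] [ 8.69330224e-02  1.83112411e-01 -5.14917407e-02  1.33455179e+00
 -4.61505056e-04  1.37224913e+00]
6 0.07059597581800528 ((491.34759521484375, 142.5931854248047), (7.269937038421631, 1.6098616123199463), 0.9169710874557495)
6 0.07059597581800528 ((491.34759521484375, 142.5931854248047), (7.269937038421631, 1.6098616123199463), 0.9169710874557495)
{'at': [324.2, 209.4], 'score': 0.84}
{'at': [269.5, 70.3], 'score': 0.81}
{'at': [293.8, 322.3], 'score': 0.81}
```

View pics/w2.png

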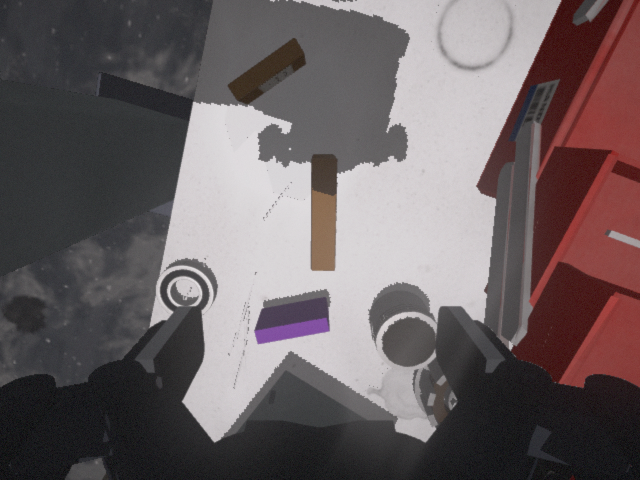

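Wrist pic: the carton is upright, columns 311-337, rows 153-271, between the open jaws; the small brown one is at (267,71) and the purple one at (292,320).

```bash
python3 - <<'E'
from h import *
import pickle
p=pickle.load(open('w2.pkl','rb'));W=cloud(p)
sub=np.zeros((480,640),bool);sub[140:285,295:352]=1
print(np.unique(np.round(W[200:260:20,318:330:4,2],3)))
m=sub&(W[...,2]>.062)&(W[...,2]<.08)
P=W[m];r=cv2.minAreaRect(P[:,:2].astype(np.float32)*1000);print(len(P),np.median(P[:,2]),r, P[:,:2].mean(0))
A=P[:,:2]-P[:,:2].mean(0);w,v=np.linalg.eigh(A.T@A);print(np.degrees(np.arctan2(v[1,1],v[0,1])))
E
```

```text
[0.069 0.07  0.071 0.072]
2850 0.07034375806390046 ((501.37274169921875, 125.15299987792969), (21.991235733032227, 99.81254577636719), 15.977127075195312) [0.5003814  0.12719692]
105.8576513209143
```

```bash
python3 - <<'E'
from h import *
print(delta([.5014,.1252,.045],106.0))
E
```

```text
(array([  0.7,   3.8, 216.2]), array([0.09, 0.04, 0.35]))
```

Emit:
arm_command(motion=[{"x": 1, "y": 4, "z": 50, "rx": 0, "ry": 0, "rz": 0.4, "hand": -1}, {"x": 1, "y": 4, "z": 105, "rx": 0, "ry": 0, "rz": 0.4, "hand": -1}, {"x": 1, "y": 4, "z": 155, "rx": 0, "ry": 0, "rz": 0.4, "hand": -1}, {"x": 1, "y": 4, "z": 190, "rx": 0, "ry": 0, "rz": 0.4, "hand": -1}, {"x": 1, "y": 4, "z": 210, "rx": 0, "ry": 0, "rz": 0.4, "hand": -1}, {"x": 1, "y": 4, "z": 216, "rx": 0, "ry": 0, "rz": 0.4, "hand": -1}, {"x": 1, "y": 4, "z": 216, "rx": 0, "ry": 0, "rz": 0.4, "hand": -1}, {"x": 1, "y": 4, "z": 216, "rx": 0, "ry": 0, "rz": 0.4, "hand": -0.3}])

```text
clock: 4.75
tcp_pos: [0.5015, 0.127, 0.0455]
orientation: [0.001, 0.601, 0.799, 0.001]
wrist_force: [-0.3, -0.7, 0.2]
finger_gap: 0.0699
```

Emit:
arm_command(force=50, motion=[{"x": 0, "y": 0, "z": 0, "rx": 0, "ry": 0, "rz": 0, "hand": 1}, {"x": 0, "y": 0, "z": 0, "rx": 0, "ry": 0, "rz": 0, "hand": 1}, {"x": 0, "y": 0, "z": 0, "rx": 0, "ry": 0, "rz": 0, "hand": 1}, {"x": 0, "y": 0, "z": 0, "rx": 0, "ry": 0, "rz": 0, "hand": 1}, {"x": 0, "y": 0, "z": 0, "rx": 0, "ry": 0, "rz": 0, "hand": 1}, {"x": 0, "y": 0, "z": 0, "rx": 0, "ry": 0, "rz": 0, "hand": 1}])

```text
clock: 5.5
tcp_pos: [0.5005, 0.1272, 0.0448]
orientation: [0.0, 0.601, 0.799, 0.0]
wrist_force: [-2.0, -0.2, 6.0]
finger_gap: 0.0214
```

Emit:
arm_command(motion=[{"x": 0, "y": 0, "z": -15, "rx": 0, "ry": 0, "rz": 0, "hand": 1}, {"x": 0, "y": 0, "z": -50, "rx": 0, "ry": 0, "rz": 0, "hand": 1}, {"x": 0, "y": 0, "z": -95, "rx": 0, "ry": 0, "rz": 0, "hand": 1}, {"x": 0, "y": 0, "z": -140, "rx": 0, "ry": 0, "rz": 0, "hand": 1}, {"x": 0, "y": 0, "z": -185, "rx": 0, "ry": 0, "rz": 0, "hand": 1}, {"x": 0, "y": 0, "z": -205, "rx": 0, "ry": 0, "rz": 0, "hand": 1}, {"x": 0, "y": 0, "z": -210, "rx": 0, "ry": 0, "rz": 0, "hand": 1}, {"x": 0, "y": 0, "z": -210, "rx": 0, "ry": 0, "rz": 0, "hand": 1}])

```text
clock: 6.5
tcp_pos: [0.4999, 0.1272, 0.2538]
orientation: [-0.0, 0.601, 0.799, -0.0]
wrist_force: [0.4, -0.5, -2.5]
finger_gap: 0.021
```

```bash
python3 - <<'E'
from h import *
s=get_state();print(s['clock'],s['tcp_pos'],s['wrist_force'],s['finger_gap'],s['ft_torque'])
print(delta([.5559,-.1789,.235],70.7))
p=cam('wrist');save(p,'w3.png')
E
```

```text
6.5 [0.49994797 0.12715549 0.25377419] [ 0.39638547 -0.53358153 -2.50832019] 0.02102824971863116 [-0.04295345  0.0371666  -0.02912082]
(array([-309.6,  -31.1,   18.8]), array([-5.000e-02,  1.000e-02,  3.539e+01]))
```

View pics/w3.png

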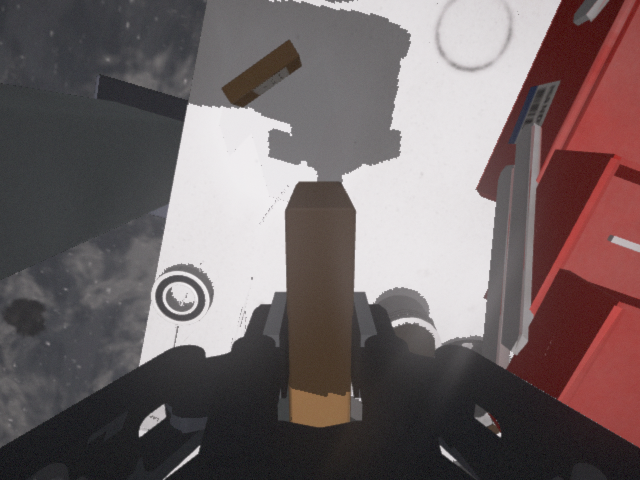

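Emit:
arm_command(motion=[{"x": -45, "y": -5, "z": 0, "rx": 0, "ry": 0, "rz": 6, "hand": 1}, {"x": -95, "y": -10, "z": 0, "rx": 0, "ry": 0, "rz": 13, "hand": 1}, {"x": -145, "y": -15, "z": 0, "rx": 0, "ry": 0, "rz": 20, "hand": 1}, {"x": -195, "y": -20, "z": 0, "rx": 0, "ry": 0, "rz": 27, "hand": 1}, {"x": -240, "y": -25, "z": 0, "rx": 0, "ry": 0, "rz": 32, "hand": 1}, {"x": -280, "y": -28, "z": 5, "rx": 0, "ry": 0, "rz": 35.4, "hand": 1}, {"x": -303, "y": -30, "z": 12, "rx": 0, "ry": 0, "rz": 35.4, "hand": 1}, {"x": -309.6, "y": -31, "z": 19, "rx": 0, "ry": 0, "rz": 35.4, "hand": 1}, {"x": -309.6, "y": -31, "z": 19, "rx": 0, "ry": 0, "rz": 35.4, "hand": 1}, {"x": -309.6, "y": -31, "z": 19, "rx": 0, "ry": 0, "rz": 35.4, "hand": 1}])

```text
clock: 7.8
tcp_pos: [0.5561, -0.1775, 0.2354]
orientation: [-0.0, 0.815, 0.579, -0.0]
wrist_force: [-0.0, 0.5, -2.0]
finger_gap: 0.0214
```

```bash
python3 - <<'E'
from h import *
s=get_state();print(s['clock'],s['tcp_pos'],s['wrist_force'],s['finger_gap'],s['ft_torque'])
print(delta([.5559,-.1789,.235],70.7))
import pickle
p=cam('wrist');save(p,'w4.png');pickle.dump(p,open('w4.pkl','wb'))
q=cam('side');im=cv2.cvtColor(q['image'][150:300,270:440],cv2.COLOR_RGB2BGR);cv2.imwrite('pics/s4.png',cv2.resize(im,None,fx=4,fy=4))
E
```

```text
7.8 [ 0.5561317  -0.17748259  0.2353905 ] [-0.01435378  0.50754845 -1.9693813 ] 0.021380583436542425 [ 0.03002322 -0.03918811  0.0272368 ]
(array([-1.4,  0.2,  0.4]), array([-0.03, -0.02,  0.09]))
```

View pics/w4.png

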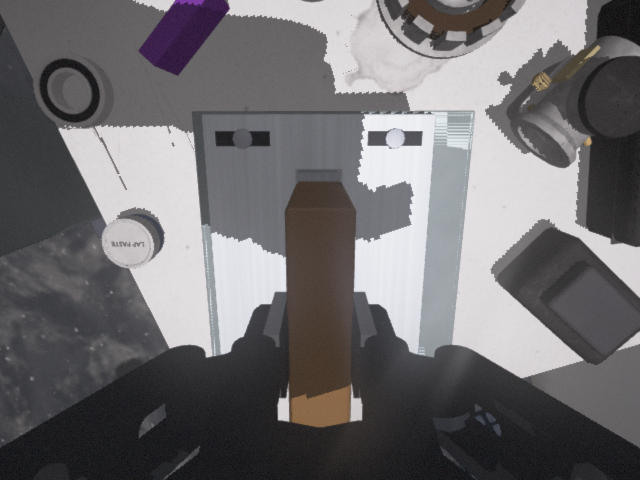

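View pics/s4.png

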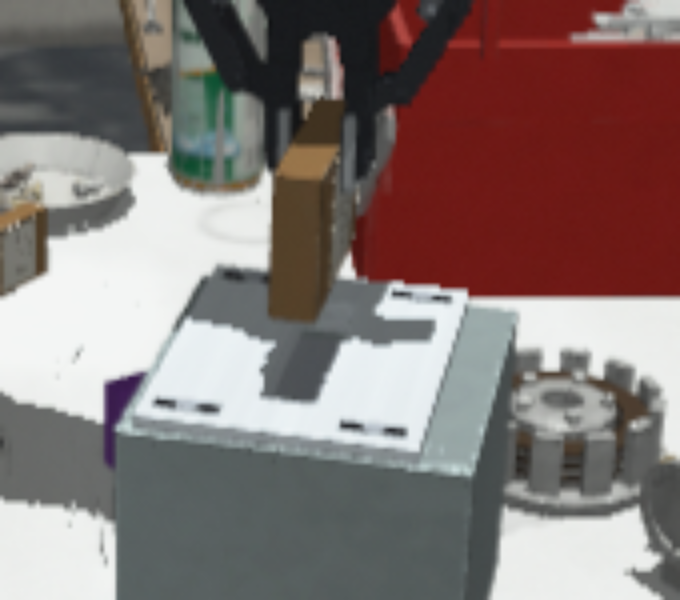

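```bash
python3 - <<'E'
from h import *
import pickle
p=pickle.load(open('w4.pkl','rb'))
K=np.array(p['intrinsics']);Rc,_=cv2.Rodrigues(np.array(p['rvec'],float));t=np.array(p['tvec'],float).ravel();c=-Rc.T@t
def px(u,v,z=.154):
    d=Rc.T@np.linalg.inv(K)@[u,v,1]; return c+d*(z-c[2])/d[2]
R,tp=TR()
im=cv2.resize(cv2.cvtColor(p['image'][155:225,270:370],cv2.COLOR_RGB2BGR),None,fx=7,fy=7,interpolation=cv2.INTER_NEAREST);cv2.imwrite('pics/w4c.png',im)
g=cv2.cvtColor(p['image'],cv2.COLOR_RGB2GRAY)
print(g[164:190,319].tolist());
for r in (174,178,184,190):print(r,g[r,285:355].tolist())
f=lambda u,v,z:(R.inv().apply(px(u,v,z)-tp)*1e3).round(1)
print('slot end L,R',f(297,176,.154),f(341,176,.154),'end',f(319,170,.154))
print('carton bottom',f(297,182,.190),f(342,182,.190)); print('carton top',f(286,211,.26),f(355,211,.26))
E
```

```text
[113, 113, 112, 111, 107, 95, 76, 77, 82, 88, 86, 86, 88, 90, 86, 88, 86, 70, 59, 58, 57, 58, 59, 59, 55, 57]
174 [108, 107, 110, 112, 109, 107, 107, 110, 108, 108, 101, 89, 87, 90, 87, 87, 87, 86, 89, 86, 89, 85, 89, 86, 90, 85, 85, 86, 87, 88, 86, 87, 89, 90, 86, 88, 85, 83, 84, 85, 90, 86, 90, 89, 92, 86, 86, 85, 86, 87, 90, 91, 90, 88, 89, 93, 94, 103, 112, 112, 114, 116, 116, 112, 115, 114, 113, 115, 116, 115]
178 [109, 109, 110, 111, 110, 111, 108, 106, 109, 108, 101, 91, 88, 86, 87, 88, 85, 87, 88, 90, 88, 85, 86, 87, 88, 88, 87, 87, 84, 88, 86, 89, 88, 90, 86, 87, 87, 81, 85, 85, 90, 87, 90, 87, 89, 86, 87, 86, 84, 86, 89, 88, 88, 89, 92, 91, 96, 106, 110, 114, 115, 116, 116, 118, 115, 114, 115, 117, 117, 117]
184 [112, 112, 110, 110, 110, 111, 106, 107, 107, 107, 99, 68, 57, 57, 57, 57, 51, 57, 57, 55, 56, 57, 57, 58, 58, 58, 56, 56, 57, 56, 57, 55, 58, 53, 57, 58, 56, 58, 57, 56, 59, 60, 60, 57, 59, 60, 59, 63, 59, 60, 59, 63, 63, 61, 60, 59, 64, 83, 110, 114, 115, 114, 113, 115, 114, 113, 116, 115, 116, 116]
190 [111, 111, 108, 111, 108, 108, 109, 106, 74, 58, 59, 58, 56, 55, 57, 54, 57, 57, 56, 58, 56, 57, 52, 55, 57, 56, 55, 52, 55, 55, 54, 55, 56, 59, 60, 57, 60, 55, 57, 61, 58, 59, 61, 60, 58, 62, 62, 60, 60, 62, 64, 64, 65, 64, 60, 66, 68, 70, 69, 74, 93, 113, 112, 116, 114, 116, 115, 115, 118, 115]
slot end L,R [ 46.7 -12.9  81.9] [46.7 12.1 81.9] end [50.  -0.4 81.9]
carton bottom [ 47.5 -10.9  45.9] [47.4 10.7 45.9]
carton top [ 46.7 -10.3 -24.1] [ 46.7  10.8 -24.1]
```

View pics/w4c.png

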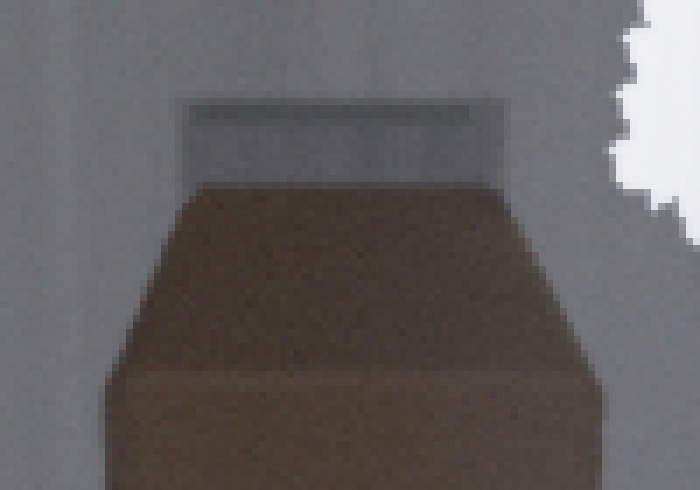

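Carton and slot line up within about 0.5 mm in both directions. Going down gently.

Emit:
arm_command(motion=[{"x": -0.5, "y": -0.3, "z": 15, "rx": 0, "ry": 0, "rz": 0, "hand": 1}, {"x": -0.5, "y": -0.3, "z": 28, "rx": 0, "ry": 0, "rz": 0, "hand": 1}, {"x": -0.5, "y": -0.3, "z": 33, "rx": 0, "ry": 0, "rz": 0, "hand": 1}, {"x": -0.5, "y": -0.3, "z": 36, "rx": 0, "ry": 0, "rz": 0, "hand": 1}, {"x": -0.5, "y": -0.3, "z": 39, "rx": 0, "ry": 0, "rz": 0, "hand": 1}, {"x": -0.5, "y": -0.3, "z": 39, "rx": 0, "ry": 0, "rz": 0, "hand": 1}])

```text
clock: 8.65
tcp_pos: [0.5559, -0.1794, 0.1963]
orientation: [0.0, 0.816, 0.578, 0.0]
wrist_force: [0.9, 0.1, -3.2]
finger_gap: 0.0214
```

Emit:
arm_command(motion=[{"x": 0, "y": 0, "z": 3, "rx": 0, "ry": 0, "rz": 0, "hand": 1}, {"x": 0, "y": 0, "z": 6, "rx": 0, "ry": 0, "rz": 0, "hand": 1}, {"x": 0, "y": 0, "z": 9, "rx": 0, "ry": 0, "rz": 0, "hand": 1}, {"x": 0, "y": 0, "z": 11, "rx": 0, "ry": 0, "rz": 0, "hand": 1}, {"x": 0, "y": 0, "z": 11, "rx": 0, "ry": 0, "rz": 0, "hand": 1}])

```text
clock: 9.28
tcp_pos: [0.5558, -0.1792, 0.1851]
orientation: [-0.0, 0.816, 0.578, -0.0]
wrist_force: [-0.7, 1.0, -1.6]
finger_gap: 0.0208
```

Emit:
arm_command(motion=[{"x": 0, "y": 0, "z": 2, "rx": 0, "ry": 0, "rz": 0, "hand": 1}, {"x": 0, "y": 0, "z": 4, "rx": 0, "ry": 0, "rz": 0, "hand": 1}, {"x": 0, "y": 0, "z": 6, "rx": 0, "ry": 0, "rz": 0, "hand": 1}, {"x": 0, "y": 0, "z": 8, "rx": 0, "ry": 0, "rz": 0, "hand": 1}, {"x": 0, "y": 0, "z": 8, "rx": 0, "ry": 0, "rz": 0, "hand": 1}])

```text
clock: 9.9
tcp_pos: [0.5562, -0.1794, 0.1777]
orientation: [0.001, 0.816, 0.578, 0.0]
wrist_force: [-0.4, -0.3, 2.6]
finger_gap: 0.0218
```

Through the slot and onto the flap, at about 5 N. Going on.

Emit:
arm_command(motion=[{"x": 0, "y": 0, "z": 2.5, "rx": 0, "ry": 0, "rz": 0, "hand": 1}, {"x": 0, "y": 0, "z": 5, "rx": 0, "ry": 0, "rz": 0, "hand": 1}, {"x": 0, "y": 0, "z": 7.5, "rx": 0, "ry": 0, "rz": 0, "hand": 1}, {"x": 0, "y": 0, "z": 10, "rx": 0, "ry": 0, "rz": 0, "hand": 1}, {"x": 0, "y": 0, "z": 10, "rx": 0, "ry": 0, "rz": 0, "hand": 1}])

```text
clock: 10.52
tcp_pos: [0.5562, -0.1795, 0.1669]
orientation: [0.0, 0.816, 0.578, 0.0]
wrist_force: [4.0, -1.0, 0.3]
finger_gap: 0.0212
```

Emit:
arm_command(motion=[{"x": 0, "y": 0, "z": 2.5, "rx": 0, "ry": 0, "rz": 0, "hand": 1}, {"x": 0, "y": 0, "z": 5, "rx": 0, "ry": 0, "rz": 0, "hand": 1}, {"x": 0, "y": 0, "z": 7.5, "rx": 0, "ry": 0, "rz": 0, "hand": 1}, {"x": 0, "y": 0, "z": 9, "rx": 0, "ry": 0, "rz": 0, "hand": 1}, {"x": 0, "y": 0, "z": 9, "rx": 0, "ry": 0, "rz": 0, "hand": 1}])

```text
clock: 11.15
tcp_pos: [0.5559, -0.1792, 0.1579]
orientation: [-0.0, 0.816, 0.579, -0.0]
wrist_force: [2.7, -0.2, -1.1]
finger_gap: 0.021
```

```bash
python3 - <<'E'
from h import *
s=get_state();print(s['clock'],s['tcp_pos'],s['wrist_force'],s['finger_gap'],s['ft_torque'])
p=cam('wrist');save(p,'w5.png')
q=cam('side');im=cv2.cvtColor(q['image'][150:300,270:440],cv2.COLOR_RGB2BGR);cv2.imwrite('pics/s5.png',cv2.resize(im,None,fx=4,fy=4))
E
```

```text
11.15 [ 0.55585901 -0.17924486  0.15792849] [ 2.73852514 -0.24003681 -1.10749313] 0.02103647986032744 [-0.22909031 -0.72384403  0.07420507]
```

View pics/w5.png

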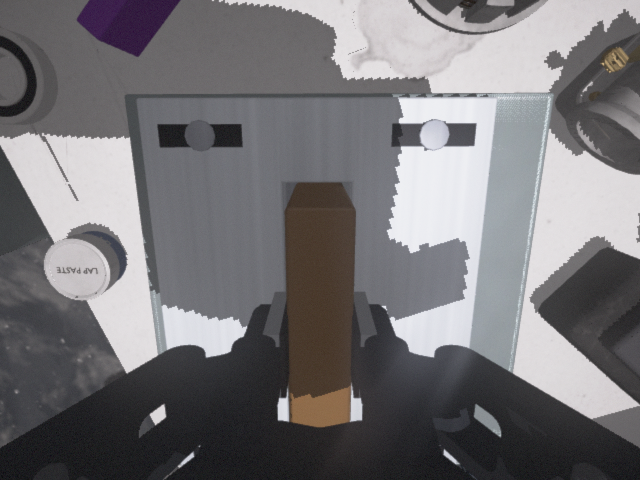

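View pics/s5.png

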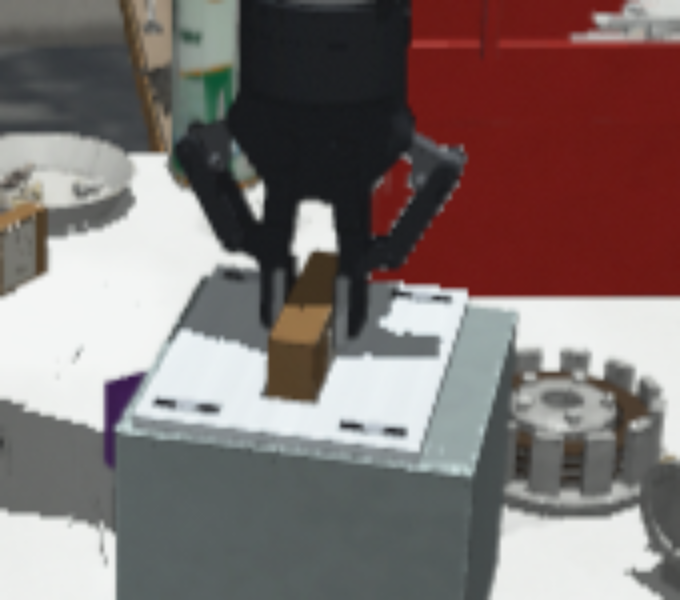

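Emit:
arm_command(motion=[{"x": 0, "y": 0, "z": 0, "rx": 0, "ry": 0, "rz": 0, "hand": -0.2}, {"x": 0, "y": 0, "z": 0, "rx": 0, "ry": 0, "rz": 0, "hand": -0.2}, {"x": 0, "y": 0, "z": 0, "rx": 0, "ry": 0, "rz": 0, "hand": -0.2}, {"x": 0, "y": 0, "z": -15, "rx": 0, "ry": 0, "rz": 0, "hand": -0.2}, {"x": 0, "y": 0, "z": -35, "rx": 0, "ry": 0, "rz": 0, "hand": -0.2}, {"x": -2.5, "y": 0, "z": -45, "rx": 0, "ry": 0, "rz": 0, "hand": 1}, {"x": -2.5, "y": 0, "z": -45, "rx": 0, "ry": 0, "rz": 0, "hand": 1}, {"x": -2.5, "y": 0, "z": -45, "rx": 0, "ry": 0, "rz": 0, "hand": 1}, {"x": -2.5, "y": 0, "z": -45, "rx": 0, "ry": 0, "rz": 0, "hand": 1}])

```text
clock: 12.38
tcp_pos: [0.5546, -0.1814, 0.2025]
orientation: [-0.001, 0.816, 0.578, -0.0]
wrist_force: [0.1, 0.6, -0.4]
finger_gap: 0.0001
```

```bash
python3 - <<'E'
from h import *
s=get_state();print(s['clock'],s['tcp_pos'],s['wrist_force'],s['finger_gap'])
p=cam('wrist');save(p,'w6.png')
q=cam('side');im=cv2.cvtColor(q['image'][150:300,270:440],cv2.COLOR_RGB2BGR);cv2.imwrite('pics/s6.png',cv2.resize(im,None,fx=4,fy=4))
W=cloud(p);print(W[180:400:20,319,2].round(3))
E
```

```text
12.375 [ 0.55460763 -0.18143504  0.20249245] [ 0.10673201  0.62036787 -0.43706679] 9.152705575792607e-05
[0.175 0.185 0.184 0.184 0.184 0.184 0.215 0.23  0.241 0.24  0.241]
```

View pics/w6.png

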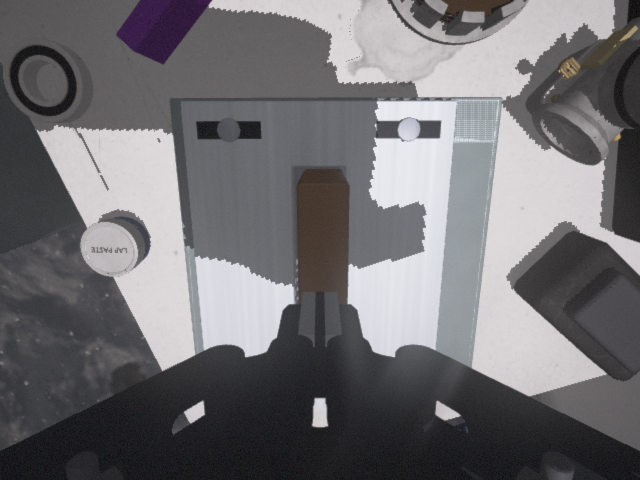

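View pics/s6.png

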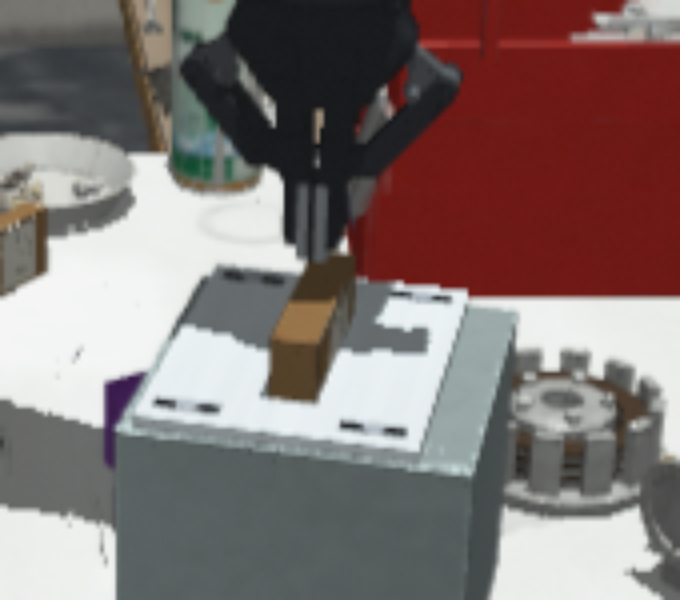

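The carton stayed half-way, top at z=0.184; the closed fingers are over its middle. Pushing on.

Emit:
arm_command(motion=[{"x": 0, "y": 0, "z": 8, "rx": 0, "ry": 0, "rz": 0, "hand": 1}, {"x": 0, "y": 0, "z": 14, "rx": 0, "ry": 0, "rz": 0, "hand": 1}, {"x": 0, "y": 0, "z": 17, "rx": 0, "ry": 0, "rz": 0, "hand": 1}, {"x": 0, "y": 0, "z": 19, "rx": 0, "ry": 0, "rz": 0, "hand": 1}, {"x": 0, "y": 0, "z": 21, "rx": 0, "ry": 0, "rz": 0, "hand": 1}, {"x": 0, "y": 0, "z": 23, "rx": 0, "ry": 0, "rz": 0, "hand": 1}, {"x": 0, "y": 0, "z": 25, "rx": 0, "ry": 0, "rz": 0, "hand": 1}])

```text
clock: 13.35
tcp_pos: [0.5551, -0.1817, 0.1783]
orientation: [0.0, 0.816, 0.579, 0.0]
wrist_force: [0.1, 1.0, 1.1]
finger_gap: -0.0
```

Emit:
arm_command(motion=[{"x": 0, "y": 0, "z": 3, "rx": 0, "ry": 0, "rz": 0, "hand": 1}, {"x": 0, "y": 0, "z": 6, "rx": 0, "ry": 0, "rz": 0, "hand": 1}, {"x": 0, "y": 0, "z": 9, "rx": 0, "ry": 0, "rz": 0, "hand": 1}, {"x": 0, "y": 0, "z": 11, "rx": 0, "ry": 0, "rz": 0, "hand": 1}, {"x": 0, "y": 0, "z": 11, "rx": 0, "ry": 0, "rz": 0, "hand": 1}])

```text
clock: 13.98
tcp_pos: [0.5549, -0.1816, 0.167]
orientation: [-0.0, 0.816, 0.579, -0.0]
wrist_force: [-0.6, -0.8, -0.1]
finger_gap: 0.0001
```

```bash
python3 - <<'E'
from h import *
s=get_state();print(s['clock'],s['tcp_pos'],s['wrist_force'],s['finger_gap'])
p=cam('wrist');save(p,'w7.png');W=cloud(p);print(W[150:400:20,319,2].round(3))
E
```

```text
13.975 [ 0.55493215 -0.18157254  0.16704158] [-0.60027148 -0.76101839 -0.13226655] 6.286618764310489e-05
[0.154 0.155 0.136 0.136 0.136 0.135 0.135 0.137 0.188 0.202 0.205 0.206
 0.205]
```

View pics/w7.png

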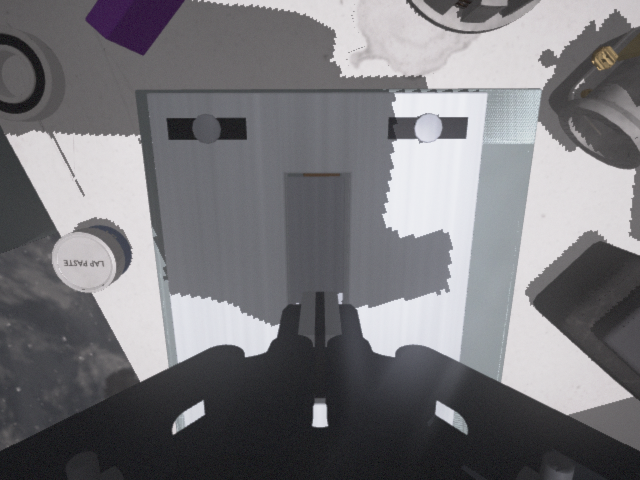

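The carton has dropped; the flap surface reads 0.136, which is shut. A thin brownish line shows at (322,174), so I'll back off and look again.

Emit:
arm_command(motion=[{"x": 0, "y": 0, "z": -40, "rx": 0, "ry": 0, "rz": 0, "hand": 1}, {"x": 0, "y": 0, "z": -90, "rx": 0, "ry": 0, "rz": 0, "hand": 1}, {"x": 0, "y": 0, "z": -140, "rx": 0, "ry": 0, "rz": 0, "hand": 1}, {"x": 0, "y": 0, "z": -160, "rx": 0, "ry": 0, "rz": 0, "hand": 1}, {"x": 0, "y": 0, "z": -160, "rx": 0, "ry": 0, "rz": 0, "hand": 1}, {"x": 0, "y": 0, "z": -160, "rx": 0, "ry": 0, "rz": 0, "hand": 1}])

```text
clock: 14.78
tcp_pos: [0.5548, -0.1815, 0.326]
orientation: [-0.001, 0.816, 0.578, -0.0]
wrist_force: [-0.3, 0.5, -0.9]
finger_gap: -0.0002
```

```bash
python3 - <<'E'
from h import *
s=get_state();print(s['clock'],s['tcp_pos'],s['wrist_force'])
p=cam('wrist');save(p,'w8.png');W=cloud(p)
for v in range(145,275,6): print(v,W[v,300:330:4,2].round(3))
cv2.imwrite('pics/w8c.png',cv2.resize(cv2.cvtColor(p['image'][140:290,260:370],cv2.COLOR_RGB2BGR),None,fx=4,fy=4,interpolation=cv2.INTER_NEAREST))
q=cam('side');cv2.imwrite('pics/s8.png',cv2.resize(cv2.cvtColor(q['image'][190:390,240:430],cv2.COLOR_RGB2BGR),None,fx=3,fy=3))
E
```

```text
14.775 [ 0.55475542 -0.18147078  0.32601479] [-0.26494428  0.45860879 -0.88011497]
145 [0.155 0.155 0.155 0.155 0.155 0.155 0.155 0.155]
151 [0.155 0.153 0.153 0.156 0.154 0.155 0.153 0.154]
157 [0.155 0.136 0.136 0.136 0.134 0.136 0.136 0.135]
163 [0.154 0.135 0.135 0.136 0.136 0.135 0.135 0.135]
169 [0.154 0.135 0.137 0.137 0.135 0.136 0.135 0.137]
175 [0.154 0.136 0.137 0.136 0.136 0.136 0.136 0.136]
181 [0.154 0.136 0.135 0.136 0.136 0.136 0.135 0.135]
187 [0.154 0.136 0.136 0.136 0.137 0.135 0.136 0.137]
193 [0.154 0.136 0.136 0.135 0.135 0.136 0.136 0.135]
199 [0.154 0.135 0.136 0.136 0.136 0.136 0.135 0.138]
205 [0.155 0.136 0.137 0.136 0.136 0.136 0.137 0.137]
211 [0.153 0.136 0.135 0.136 0.137 0.135 0.137 0.136]
217 [0.155 0.14  0.137 0.136 0.134 0.136 0.136 0.135]
223 [0.153 0.142 0.137 0.136 0.136 0.137 0.135 0.136]
229 [0.154 0.143 0.136 0.135 0.135 0.137 0.135 0.137]
235 [0.154 0.146 0.135 0.136 0.136 0.137 0.137 0.136]
241 [0.155 0.146 0.135 0.136 0.136 0.136 0.135 0.137]
247 [0.154 0.148 0.136 0.137 0.136 0.136 0.137 0.136]
253 [0.156 0.151 0.137 0.135 0.135 0.136 0.135 0.134]
259 [0.154 0.151 0.137 0.136 0.136 0.136 0.137 0.137]
265 [0.156 0.154 0.136 0.137 0.135 0.136 0.136 0.134]
271 [0.154 0.154 0.049 0.051 0.049 0.049 0.052 0.051]
```

View pics/w8c.png

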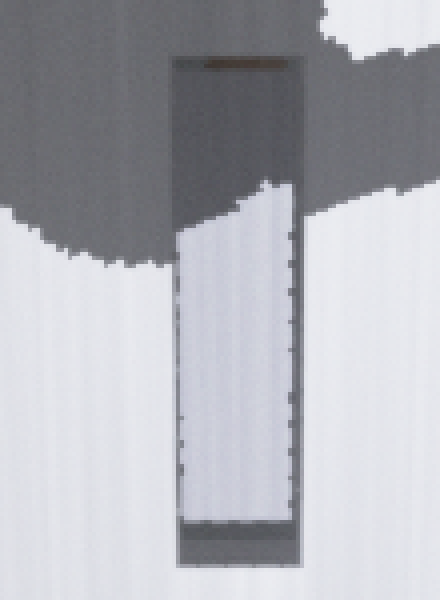

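View pics/s8.png

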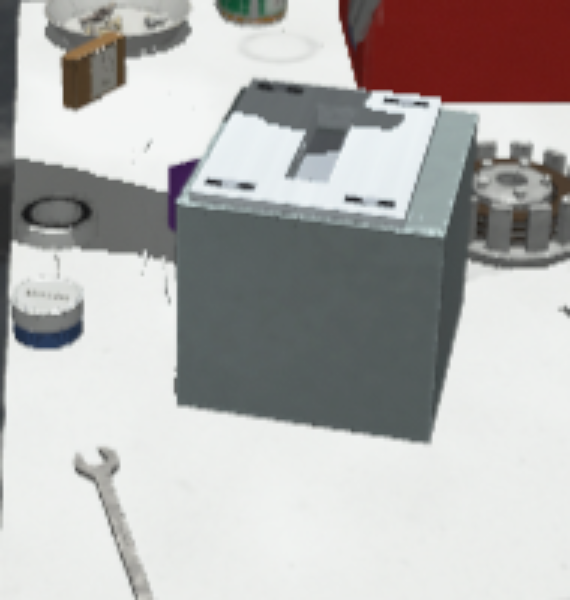

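```bash
python3 - <<'E'
from h import *
import pickle
p=cam('wrist');W=cloud(p)
for v in (153,154,155,156,157): print(v,[tuple(W[v,u].round(3)) for u in (306,316,326)])
for v in (267,269,271,273,275): print(v,[tuple(W[v,u].round(3)) for u in (306,316,324)], p['image'][v,316])
W1=cloud(pickle.load(open('w1.pkl','rb')))
print([W1[v,313].round(3) for v in (152,153,154,155,262,264,266,268)])
s=get_state();print(s['clock'],s['qvel'].round(4))
E
```

```text
153 [(np.float64(0.563), np.float64(-0.126), np.float64(0.155)), (np.float64(0.57), np.float64(-0.128), np.float64(0.155)), (np.float64(0.577), np.float64(-0.131), np.float64(0.154))]
154 [(np.float64(0.562), np.float64(-0.126), np.float64(0.153)), (np.float64(0.57), np.float64(-0.129), np.float64(0.154)), (np.float64(0.577), np.float64(-0.132), np.float64(0.154))]
155 [(np.float64(0.555), np.float64(-0.132), np.float64(0.004)), (np.float64(0.567), np.float64(-0.134), np.float64(0.04)), (np.float64(0.577), np.float64(-0.138), np.float64(0.043))]
156 [(np.float64(0.554), np.float64(-0.133), np.float64(0.004)), (np.float64(0.567), np.float64(-0.135), np.float64(0.061)), (np.float64(0.576), np.float64(-0.138), np.float64(0.062))]
157 [(np.float64(0.561), np.float64(-0.129), np.float64(0.135)), (np.float64(0.569), np.float64(-0.132), np.float64(0.135)), (np.float64(0.576), np.float64(-0.135), np.float64(0.135))]
267 [(np.float64(0.528), np.float64(-0.22), np.float64(0.135)), (np.float64(0.536), np.float64(-0.223), np.float64(0.135)), (np.float64(nan), np.float64(nan), np.float64(nan))] [
[... 425 characters left out ...]
4(0.514), np.float64(-0.251), np.float64(0.058)), (np.float64(0.524), np.float64(-0.255), np.float64(0.056)), (np.float64(0.532), np.float64(-0.258), np.float64(0.056))] [87 88 92]
275 [(np.float64(0.526), np.float64(-0.226), np.float64(0.138)), (np.float64(0.534), np.float64(-0.229), np.float64(0.139)), (np.float64(0.541), np.float64(-0.231), np.float64(0.14))] [ 96  98 104]
[array([ 0.573, -0.13 ,  0.154]), array([ 0.568, -0.136,  0.005]), array([ 0.568, -0.137,  0.004]), array([ 0.571, -0.133,  0.135]), array([ 0.527, -0.256,  0.052]), array([ 0.538, -0.23 ,  0.143]), array([ 0.538, -0.23 ,  0.15 ]), array([ 0.538, -0.23 ,  0.154])]
14.925 [ 0.0006 -0.0015  0.0089  0.0026 -0.0006  0.    ]
```

The brown line is the carton's end face at z 0.04-0.06, standing on the box floor and seen through the gap at the flap's end. The flap reads flat at 0.136. Handing in.

```bash
python3 -c "
from h import *
print(hand_in())"
```

```text
the job is handed in; nothing more can be done
None
```

The brown carton is inside the returns box with the flap shut behind it, and I handed the job in at about 15 s of the 61 s allowed.

- **Insertion:** I found the slot about 6 mm towards own -x in the overhead picture and lined the carton up to within about 0.5 mm. I lowered it through the slot and onto the flap. The wrist force read at the end of each move stayed under about 5 N.
- **Push:** After release the carton stayed half-way, as the task said it might. I closed the fingers and pushed on from above until it dropped.
- **Last checks:** The flap surface reads flat at z = 0.136 along its whole length. The carton's end face shows at z of about 0.04–0.06 through the gap at the flap's end. That fits it standing on the inner floor, centre about 0.04 m up. The arm is clear of everything.
- **Bystanders:** The bearing, tin and spanner look unmoved in the last side picture. I did not measure them or the piston again, and the arm and carton came nowhere near any of them.
- **What went wrong:** My first two move calls were refused because the rows were incomplete; the arm did not move. No check disagreed.

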